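Tighten the lens ring of a microscope lamp base with a pin spanner

ROBOT

A 7-joint arm with a two-finger parallel gripper is mounted at the origin on the work surface. World frame = base frame: x ahead of the robot, y to its left, z up, the work surface at z = 0. Lengths are in m, angles in rad, forces in N, time in s.
With the tool pointing down it reaches from about 0.425 to 0.8 m from the base axis. Payload 8.3 kg.
Tool frame: the origin (TCP) lies midway between the tips of the shut fingers; the grasp point (between the pads) lies 19 mm behind it; z points along the fingers, y is the line along which they close (so a half turn about z gives the same grasp; the last joint's range is limited). The gripper opens to 85 mm and grips with 20 to 120 N. Pads are 22 mm wide; open, the fingers measure 114 mm over their backs; the gripper's body (76 mm by 85 mm) begins 54 mm behind the grasp point. The pads swing forward as they close: fully open they stand 13 mm farther back than shut.
Start: joints at [-1.254, 0.383, 0.016, 1.37, -0.006, 1.388, -0.046], TCP at [0.232, 0.58, 0.231] pointing down, gripper open.
Joint ranges: [-2.95, 2.95], [-0.25, 2.06], [-1.52, 1.56], [0.18, 2.33], [-1.44, 4.58], [0.02, 2.06], [-3.01, 3.01]. Speed limits (rad/s): [2.39, 2.39, 3.01, 3.01, 3.14, 3.14, 3.14].

INTERFACE

Orientations are given as a 3x3 rotation matrix whose columns are the frame's x, y, z axes.
In Python, from bench import robot, hand, kin, cams, ticket, current_clock, current_q, current_joint_velocities, current_effort, current_position, current_ee_rot, current_force, current_moment, current_width, current_grip_force gives the robot as it stands. Calls block until the motion is done:
- robot.reach(position, orientation): joint-space move of the TCP to a pose.
- robot.servo_line(position, max_speed=0.15, attitude=None): straight line of the TCP; attitude=None keeps the orientation; max_speed is the mean speed in m/s.
- robot.move_j(angles): joint-space move.
- hand.set_gripper(opening): finger opening in m; the grip force is fixed at half the most; returns when the fingers have stopped.
- robot.wait(seconds).
- kin.solve_ik(position, orientation): joint angles nearest the present ones, or None.
- cams.grab_frame(name): name is "scene" or "top"; returns a dict with "pixels" (384x512x3 uint8, red, green, blue), "fx", "fy", "cx", "cy" (pixels), "R" (3x3) and "t" (3): a world point X has camera coordinates R X + t. Camera axes: x right, y down, z forward; pixel columns grow to the right and rows downward; lengths in m; the calibration is good to about 2 mm. A picture is of the moment at which its call begins. There is no depth.
A pose or a line that the arm cannot do raises robot.MotionError and nothing moves.
- ticket.sign_off(): hands the job in; it is judged then, once.
Readings, each from a call of its own:
- current_clock(): time.
- current_q(): joint angles.
- current_joint_velocities(): joint speeds.
- current_effort(): joint torques, N m.
- current_position(): TCP position.
- current_ee_rot(): TCP orientation.
- current_force(): force on the tool from outside, world axes, zero at the start.
- current_moment(): the same for the moment, N m.
- current_width(): finger opening in m.
- current_grip_force(): force on a finger pad.
Only numpy, scipy, OpenCV 4.12 (cv2) and the standard library are available. Lean on these libraries where they do the work, as an engineer would, in place of code of your own. Each camera call takes 0.05 s, during which the arm holds its last target. There are 200 camera calls.

TASK

Tighten the brass-lugged lens ring on the white microscope lamp base: with the blue-handled pin spanner, turn it clockwise (seen from above) until it is fully home against its stop. The horseshoe wall leaves the spanner only a short swing, so lift it out, swing it back and reseat it for another stroke. Then lay the spanner flat, pins down, back on the black tool mat and let go.

Things in the scene. Friction and masses are not known exactly. Their poses are not given: they have to be found in the camera images.
- spanner: Blue-handled pin spanner, 0.22 kg, lying pins down; sizes in mm (yellow one and plain wrench beside it: wrong; places vary). Origin midway between pins, at pin-tip level, z up. Pins 8 mm thick, down, at x=+-36. Steel bar x -80 to 48, 20 wide, z 14-22. Handle x -180 to -75, 18 wide, z 0-24, underside level with pin tips; balance x about -90; grip from above near x=-125, closing along y.
- lamp_base: White fixed base 225x215x50 mm. Origin on table under ring axis, -x = front, z up. Dark ring d 100, flat face at z 56; on it 6 brass lugs 60 deg apart, 8 wide, 12 tall, 29-47 from axis; flat between. Horseshoe wall 66-80 from axis, top z 80, open only to front; end posts (blue, r 8, top z 102) 73 from axis, 64 deg either side of -x: seated handle swings about 50 deg either side of front.
- ring (a joint): Turn of lens ring, rad, growing clockwise seen from above. At 0 a lug points to the base's front (-x); at q all lugs lie q clockwise of that. Starts about -0.25 to 0.15; stop (home) at 1.68. Stiff (0.25 Nm, about 2 N at the grip), stays put. Pins go into two facing gaps between lugs, tips within 5 mm of the flat face when seated; a pin meets a lug when their centres are 12 deg apart.
- mat: Black rubber tool mat, 310 (x) x 280 (y) x 3 mm, flat on the table and fixed. Origin: centre of its underside. The spanner starts on it and ends on it.
Not all that is in view belongs to the job. Leave any orange look-alike of the spanner alone.

How it is judged:
On the way, in this order (a step that is already met when the one before it is completed fails the run):
1. the blue spanner, seated on the ring, has turned it past 0.5 rad (value of joint ring above 0.5 rad and horizontal distance between spanner and lamp_base below 0.02 m and z of spanner in the frame of lamp_base below 0.067 m), for 0.1 s.
2. the blue spanner, seated on the ring, has turned it home (beyond 1.5 rad) (value of joint ring above 1.5 rad and horizontal distance between spanner and lamp_base below 0.02 m and z of spanner in the frame of lamp_base below 0.067 m), for 0.1 s.
At the end, for the whole second after the job is handed in: The ring stands beyond 1.5 rad (within 10 degrees of its stop at 1.68); the blue spanner lies at rest on the mat, pins down within 10 degrees, its origin within the mat's outline (15 mm over allowed) and less than 10 mm above the mat's underside (value of joint ring above 1.5 rad and x of spanner in the frame of mat between -0.17 and 0.17 m and y of spanner in the frame of mat between -0.155 and 0.155 m and z of spanner in the frame of mat below 0.01 m and angle between spanner's own z axis and vertical below 0.17 rad and linear speed of spanner below 0.02 m/s); the robot touches nothing.
It also fails if it takes over 64 s, if anything falls off the work surface, if the arm or the gripper's body presses on something with over 40 N, if the wrist force passes 120 N, or if a joint passes its speed limit or range.

## Working session

There is one attempt and no reset: what is moved stays moved. The work goes in short steps, each a Python script; the robot and the scene stay as the last script left them, time stands still between calls to the robot, and variables do not carry over. Pictures are saved under pics/ and viewed, at most 10 in all, crops included, and the job is handed in when it is done.

```bash
mkdir -p pics; ls; python3 - <<'E'
from bench import *
import cv2,pickle
d={}
for n in("scene","top"):
    f=cams.grab_frame(n);d[n]=f
    cv2.imwrite(f"pics/{n}0.png",f["pixels"][:,:,::-1])
    print(n,f["fx"],f["cx"],f["cy"],f["R"],f["t"])
pickle.dump(d,open("f0.pkl","wb"))
print(current_clock(),current_ee_rot())
E
```

```text
pics
scene 477.3968919147719 255.2932170685453 187.4418038687496 [[-0.07412515  0.99723071 -0.00603033]
 [ 0.77080918  0.05345621 -0.63481938]
 [-0.63273903 -0.05170431 -0.77263703]] [-0.10275828 -0.29079307  1.6104104 ]
top 384.6385075733732 255.72324116663347 189.21143755734846 [[-1.52227107e-02 -9.99884127e-01 -2.93805074e-05]
 [-9.78004977e-01  1.48957255e-02 -2.08048991e-01]
 [ 2.08025322e-01 -3.13833533e-03 -9.78118406e-01]] [0.14898731 0.43213123 0.92429393]
0.1 [[-9.28782187e-01  3.70625473e-01 -6.38251081e-04]
 [ 3.70626023e-01  9.28780741e-01 -1.63927186e-03]
 [-1.47605985e-05 -1.75907897e-03 -9.99998453e-01]]
```

View pics/scene0.png

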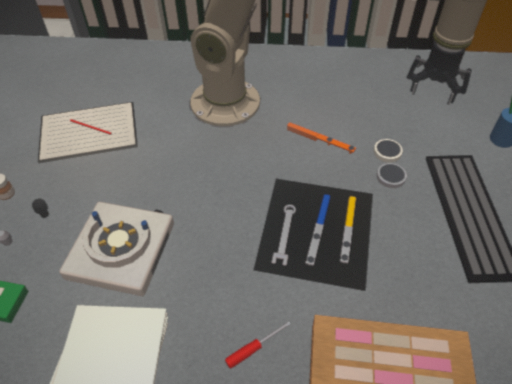

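View pics/top0.png

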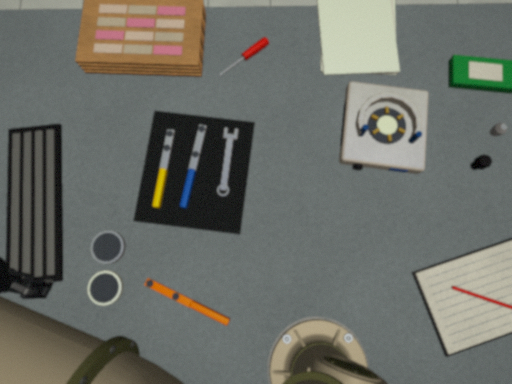

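The scene view shows the mat with a wrench (285,235), a blue spanner (318,228) and a yellow spanner (348,228). The lamp base is at (118,240), and the orange look-alike lies off the mat at (320,137). In the top view blue is at (193,165), yellow at (163,168), the wrench at (228,160) and the ring at (388,124). Blue on the mat fits the description; I'll confirm it in an enlarged crop.

```bash
python3 - <<'E'
import cv2,pickle,numpy as np
d=pickle.load(open("f0.pkl","rb"))
def crop(n,u,v,w,h,s):
    im=d[n]["pixels"][v:v+h,u:u+w,::-1]
    return cv2.resize(im,(w*s,h*s),interpolation=cv2.INTER_CUBIC)
# spanner: top origin(140,110) 100x110?; scene origin(280,185)
a=crop("top",145,115,80,100,5);b=crop("scene",285,185,80,100,5)
cv2.imwrite("pics/sp.png",np.hstack([a,b]))
a=crop("top",338,78,100,98,4);b=crop("scene",62,200,100,98,4)
cv2.imwrite("pics/ri.png",np.hstack([a,b]))
E
```

```text
(no output)
```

View pics/sp.png

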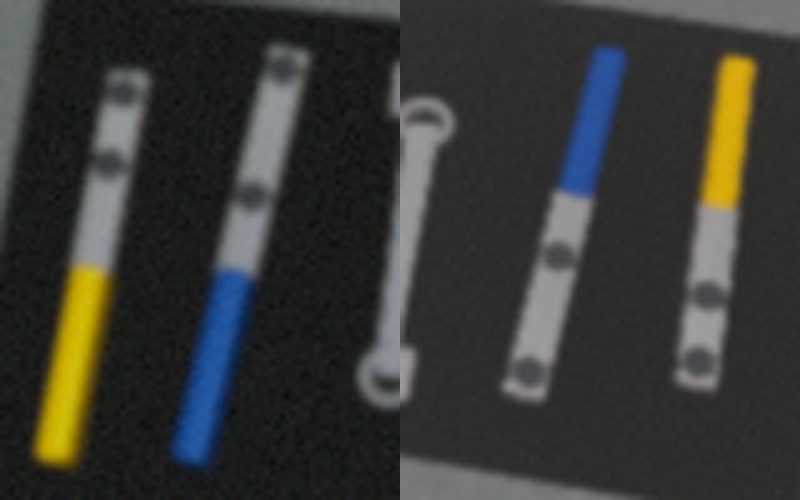

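View pics/ri.png

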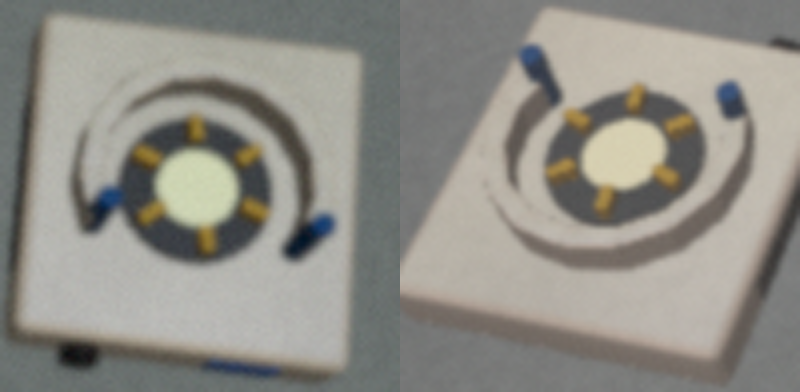

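The crop confirms it. Blue, at top (193,165), has its pin dots wide apart, about half the bar, which fits 72 mm. Yellow's pins are too close together and the wrench has none. The ring crop shows six lugs, with the front one at top crop (208,240), and blue post tops at (110,197) and (323,225). Next I triangulate from both views.

```bash
cat > geo.py <<'E'
import numpy as np,pickle,cv2
from scipy.optimize import least_squares
def P(f): return np.array([[f["fx"],0,f["cx"]],[0,f["fy"],f["cy"]],[0,0,1]])@np.c_[f["R"],f["t"]]
def proj(f,X):
    h=P(f)@np.append(X,1);return h[:2]/h[2]
def tri(d,a,b):
    h=cv2.triangulatePoints(P(d["top"]),P(d["scene"]),np.float64(a),np.float64(b))[:,0];X=h[:3]/h[3]
    return X,np.abs(np.r_[proj(d["top"],X)-a,proj(d["scene"],X)-b]).max()
def full(o,s,p): return np.array(o)+(np.array(p)+.5)/s-.5
E
python3 - <<'E'
from geo import *
d=pickle.load(open("f0.pkl","rb"))
S={"pinA":((283,68),(129,372)),"pinB":((252,196),(158,256)),"joint":((237,270),(174,193)),"end":((191,465),(209,47))}
L={"l0":((208,240),(238,98)),"l60r":((256,210),(178,120)),"l120r":((250,155),(162,169)),"l180":((197,129),(205,200)),"l120l":((147,155),(266,177)),"l60l":((151,213),(280,125)),"postL":((110,195),(328,92)),"postR":((323,225),(131,55)),"disc":((197,189),(223,155))}
R={}
for n,(a,b) in S.items(): R[n]=tri(d,full((145,115),5,a),full((285,185),5,b))
for n,(a,b) in L.items(): R[n]=tri(d,full((338,78),4,a),full((62,200),4,b))
for n,(X,e) in R.items(): print(n,X.round(4),e.round(2))
g=lambda n:R[n][0]
print("pin dist",np.linalg.norm(g("pinA")-g("pinB")),"orig",(g("pinA")+g("pinB"))/2,"yaw",np.arctan2(*(g("pinA")-g("end"))[1::-1]),np.arctan2(*(g("pinA")-g("pinB"))[1::-1]))
l=np.array([g(n) for n in L if n[0]=="l"]);c=l.mean(0);print("ring c",c,np.linalg.norm((l-c)[:,:2],axis=1))
pm=(g("postL")+g("postR"))/2
print("post r",[np.linalg.norm((g(n)-c)[:2]) for n in("postL","postR")])
px=g("postL")-g("postR"); print("yaw from posts",np.arctan2(*(c-pm)[1::-1]),"perp",np.arctan2(-px[0],px[1]))
print("lug angles",np.degrees(np.arctan2((l-c)[:,1],(l-c)[:,0])))
E
```

```text
pinA [0.6081 0.2861 0.0225] 0.24
pinB [0.5372 0.3012 0.022 ] 0.14
joint [0.4969 0.3093 0.0221] 0.51
end [0.3944 0.3305 0.0199] 0.23
l0 [ 0.5609 -0.2001  0.059 ] 0.78
l60r [ 0.5806 -0.2332  0.0594] 0.52
l120r [ 0.6179 -0.2327  0.0602] 0.47
l180 [ 0.6372 -0.2007  0.0585] 0.43
l120l [ 0.6191 -0.1666  0.0599] 0.32
l60l [ 0.5799 -0.167   0.0591] 0.05
postL [ 0.5781 -0.1297  0.0964] 0.19
postR [ 0.5573 -0.2603  0.0943] 0.18
disc [ 0.5991 -0.2008  0.0504] 0.15
pin dist 0.07252177514427531 orig [0.57262611 0.29367339 0.0222426 ] yaw -0.20492658885141427 -0.2102533952775704
ring c [ 0.59927868 -0.20003546  0.05934911] [0.03835485 0.0380427  0.0376012  0.03791186 0.03890364 0.03833118]
post r [np.float64(0.07340987848731567), np.float64(0.07342967819763022)]
yaw from posts -0.1574474493194755 perp -0.15779150262006328
lug angles [-179.91078343 -119.35964484  -60.24156136   -1.01229123   59.34659321
  120.40040273]
```

```bash
cat > h.py <<'E'
import numpy as np
from bench import *
C=np.array([.5993,-.2000]); YB=-.158; SP=np.array([.5726,.2937]); YS=-.207; G=.125
FL=1   # tool x = FL * spanner x
def rot(yaw):
    c,s=np.cos(yaw)*FL,np.sin(yaw)*FL
    return np.array([[c,s,0],[s,-c,0],[0,0,-1.]])
def pose(o,yaw,z): # spanner origin xy, yaw, TCP z
    return np.r_[np.array(o)-G*np.array([np.cos(yaw),np.sin(yaw)]),z],rot(yaw)
def ringpose(phi,z): return pose(C,YB-np.radians(phi),z) # phi: deg clockwise of front
def st(m=""): print(m,round(current_clock(),2),current_position().round(4),"F",np.round(current_force(),1),"M",np.round(current_moment(),2),"w",round(current_width(),4))
E
python3 - <<'E'
import h
from h import *
for f in(1,-1):
    h.FL=f
    for p in [pose(SP,YS,.006),pose(SP,YS,.13)]+[ringpose(a,z) for a in(-39,0,44) for z in(.059,.13)]:
        q=kin.solve_ik(*p); print(f,p[0].round(3),None if q is None else np.round(q,2))
E
```

```text
1 [0.45  0.319 0.006] [-1.11  0.5   0.55  1.84 -0.33  0.89 -2.19]
1 [0.45  0.319 0.13 ] [-1.14  0.33  0.57  1.74 -0.2   1.13 -2.29]
1 [ 0.491 -0.262  0.059] [-0.15  0.47  0.74  1.8  -0.37  1.02 -0.31]
1 [ 0.491 -0.262  0.13 ] [-0.42  0.54  1.16  1.74 -0.53  1.22 -0.17]
1 [ 0.476 -0.18   0.059] [-0.36  0.38  0.79  1.92 -0.32  0.97 -1.14]
1 [ 0.476 -0.18   0.13 ] [-0.53  0.32  1.    1.86 -0.29  1.12 -1.16]
1 [ 0.524 -0.1    0.059] [-0.82  0.8   1.36  1.87 -0.84  1.21 -1.67]
1 [ 0.524 -0.1    0.13 ] [-0.85  0.63  1.37  1.8  -0.65  1.27 -1.81]
-1 [0.45  0.319 0.006] [-0.79  0.45  0.14  1.83 -0.08  0.87  0.75]
-1 [0.45  0.319 0.13 ] [-0.8   0.3   0.15  1.72 -0.05  1.13  0.73]
-1 [ 0.491 -0.262  0.059] [-0.3   0.56  0.97  1.8  -0.53  1.06  2.96]
-1 [ 0.491 -0.262  0.13 ] [-0.38  0.5   1.09  1.74 -0.47  1.2   2.93]
-1 [ 0.476 -0.18   0.059] [-0.41  0.4   0.86  1.93 -0.36  0.98  2.03]
-1 [ 0.476 -0.18   0.13 ] [-0.54  0.32  1.01  1.86 -0.3   1.13  1.99]
-1 [ 0.524 -0.1    0.059] [-0.58  0.47  0.9   1.86 -0.43  1.01  1.14]
-1 [ 0.524 -0.1    0.13 ] [-0.59  0.35  0.89  1.79 -0.3   1.14  1.04]
```

```bash
python3 - <<'E'
from h import *
import cv2
hand.set_gripper(.05); st("open")
robot.reach(*pose(SP,YS,.13)); st("above")
f=cams.grab_frame("top"); 
robot.servo_line(pose(SP,YS,.03)[0],.15); st()
robot.servo_line(pose(SP,YS,.006)[0],.04); st("down")
hand.set_gripper(0.0); st("grip"); print(current_grip_force())
robot.servo_line(pose(SP,YS,.12)[0],.12); st("lift")
a=cams.grab_frame("top")["pixels"][90:240,100:270,::-1];b=cams.grab_frame("scene")["pixels"][130:280,240:410,::-1]
cv2.imwrite("pics/lift.png",cv2.resize(np.hstack([a,b]),None,fx=2.3,fy=2.3,interpolation=2))
E
```

```text
open 0.54 [0.2317 0.5804 0.2313] F [0.1 0.8 0. ] M [-0.02  0.01  0.03] w 0.0498
above 2.48 [0.45   0.3201 0.1301] F [-0.5  0.2 -0.8] M [0.01 0.04 0.09] w 0.0499
 3.34 [0.4509 0.3197 0.0308] F [ 0.5  0.5 -0.2] M [ 0.01  0.   -0.02] w 0.05
down 4.09 [0.4504 0.3194 0.006 ] F [-0.4  0.6 -0.1] M [ 0.02 -0.05  0.  ] w 0.0497
grip 4.48 [0.4506 0.3196 0.0064] F [-0.6 -0.1  4.5] M [-0.03  0.08 -0.02] w 0.0168
59.492844343185425
lift 5.58 [0.4497 0.319  0.1191] F [-0.5 -0.4 -2.7] M [-0.04  0.12 -0.03] w 0.0168
```

View pics/lift.png

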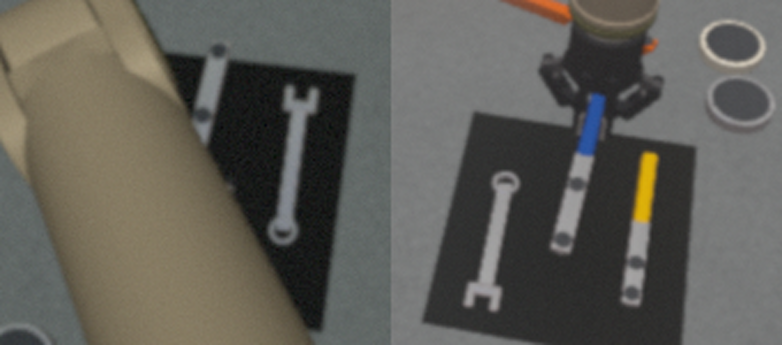

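The blue spanner is held level in the gripper. Its pin dots are at about (219,50) and (203,115) in the top crop, and (562,240) and (577,184) in the scene crop. Next I check the in-hand pose and move above the ring.

```bash
python3 - <<'E'
from h import *
from geo import *
d=pickle.load(open("f0.pkl","rb"))
T=lambda a,b:tri(d,full((100,90),2.3,a),full((240,130),2.3,b))
A=T((219,50),(171,240));B=T((203,115),(186,184));o=(A[0]+B[0])/2
v=A[0]-B[0];print(A,B,"orig",o,"yaw",np.arctan2(v[1],v[0]),"pitch",np.arctan2(v[2],np.hypot(v[0],v[1])),"len",np.linalg.norm(v))
p=current_position();R=current_ee_rot();print("tcp yaw",np.arctan2(R[1,0],R[0,0]),"exp orig",p[:2]+G*R[:2,0],"z top",p[2]-.003+.022)
robot.reach(*ringpose(-36,.14)); st("above ring")
fr={n:cams.grab_frame(n) for n in("top","scene")}
a=fr["top"]["pixels"][70:190,320:450,::-1];b=fr["scene"]["pixels"][180:300,50:180,::-1]
cv2.imwrite("pics/ab.png",cv2.resize(np.hstack([a,b]),None,fx=3,fy=3,interpolation=2))
E
```

```text
(array([0.60779308, 0.2855064 , 0.13347648]), np.float64(0.19203857060281848)) (array([0.53673034, 0.30102243, 0.13424605]), np.float64(0.43001649441822565)) orig [0.57226171 0.29326441 0.13386127] yaw -0.21496895722993106 pitch -0.010579884085699827 len 0.07274099549673678
tcp yaw -0.20695196410165972 exp orig [0.57208631 0.29334224] z top 0.13803688853985946
above ring 7.76 [ 0.4885 -0.2556  0.1398] F [-0.   0.2 -2.1] M [-0.04  0.06  0.05] w 0.0166
```

View pics/ab.png

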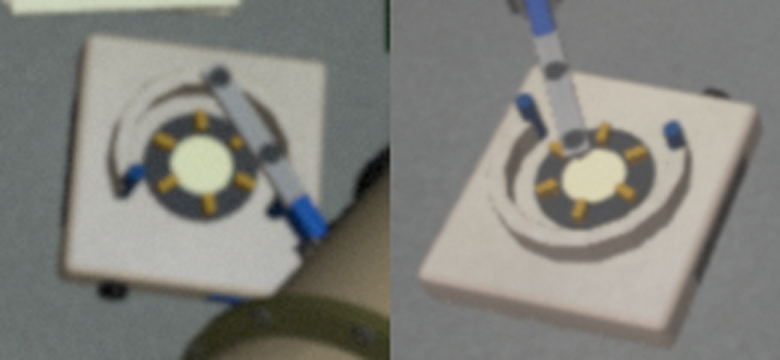

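The spanner hangs over the ring with its pins lined up with opposite gaps, and the in-hand pose agrees with the model within 1 mm. Seating it now and making the first stroke.

```bash
cat >> h.py <<'E'
def seat(phi):
    robot.servo_line(ringpose(phi,.075)[0],.1); robot.wait(.1); f0=current_force()[2]; st("pre-seat")
    for z in np.arange(.071,.0565,-.002):
        robot.servo_line(ringpose(phi,z)[0],.04)
        if current_force()[2]-f0>5: break
    st("contact")
    z=current_position()[2]+.001; robot.servo_line(ringpose(phi,z)[0],.04); st("seated"); return z
def turn(a,b,z,stop=None,n=8):
    m0=current_moment()[2]
    for phi in np.linspace(a,b,max(2,int(abs(b-a)/n)+1))[1:]:
        p,R=ringpose(phi,z); robot.servo_line(p,.06,attitude=R); f=current_force(); st(f"phi {phi:.0f}")
        if np.hypot(f[0],f[1])>25 or abs(current_moment()[2]-m0)>3: print("STOP"); break
    return phi
E
python3 - <<'E'
from h import *
z=seat(-36)
if z<.066: turn(-36,44,z,n=10)
E
```

```text
pre-seat 8.76 [ 0.4883 -0.257   0.0757] F [-0.3  0.6 -2.7] M [-0.    0.1  -0.02] w 0.0164
contact 10.76 [ 0.4881 -0.2572  0.0573] F [-0.8 -0.5  2.6] M [-0.17 -0.04 -0.04] w 0.0165
seated 11.01 [ 0.4878 -0.2563  0.0581] F [ 0.7 -1.1 -0.3] M [-0.03 -0.03 -0.  ] w 0.0168
phi -26 11.53 [ 0.4798 -0.2361  0.0582] F [-0.2  1.1 -1.5] M [0.09 0.04 0.02] w 0.0166
phi -16 12.04 [ 0.4753 -0.2153  0.0583] F [ 0.8  1.  -1.9] M [0.19 0.04 0.16] w 0.0167
phi -6 12.56 [ 0.4745 -0.1936  0.0584] F [-0.2  0.8 -2.8] M [0.3  0.06 0.17] w 0.0167
phi 4 13.07 [ 0.4775 -0.1722  0.0584] F [-0.2  0.4 -2.9] M [ 0.34 -0.04  0.29] w 0.0166
phi 14 13.59 [ 0.4842 -0.1515  0.0584] F [ 0.4  2.4 -3.4] M [ 0.41 -0.01  0.28] w 0.0169
phi 24 14.11 [ 0.4944 -0.1324  0.0584] F [ 1.1  1.1 -3.1] M [ 0.39 -0.12  0.29] w 0.017
phi 34 14.62 [ 0.5078 -0.1152  0.0584] F [ 1.2  1.1 -2.6] M [ 0.26 -0.1   0.19] w 0.017
phi 44 15.14 [ 0.5239 -0.1006  0.0584] F [ 0.1  0.4 -3. ] M [ 0.2  -0.2   0.29] w 0.0165
```

The moment of about 0.25 Nm matches a turning ring. Now I back off a little, lift, swing back and check the lugs.

```bash
python3 - <<'E'
from h import *
import cv2
p,R=ringpose(41,.0584);robot.servo_line(p,.05,attitude=R)
robot.servo_line(ringpose(41,.1)[0],.1); st("lifted")
for phi in(22,3,-16,-34):
    p,R=ringpose(phi,.1);robot.servo_line(p,.15,attitude=R)
st("back")
fr={n:cams.grab_frame(n) for n in("top","scene")}
a=fr["top"]["pixels"][70:190,320:450,::-1];b=fr["scene"]["pixels"][180:300,50:180,::-1]
cv2.imwrite("pics/st2.png",cv2.resize(np.hstack([a,b]),None,fx=3,fy=3,interpolation=2))
E
```

```text
lifted 15.99 [ 0.5192 -0.1039  0.1001] F [ 0.   0.3 -2.6] M [0.11 0.06 0.02] w 0.0168
back 17.91 [ 0.4861 -0.2515  0.0995] F [-1.2  0.3 -2.2] M [-0.04  0.08  0.01] w 0.017
```

View pics/st2.png

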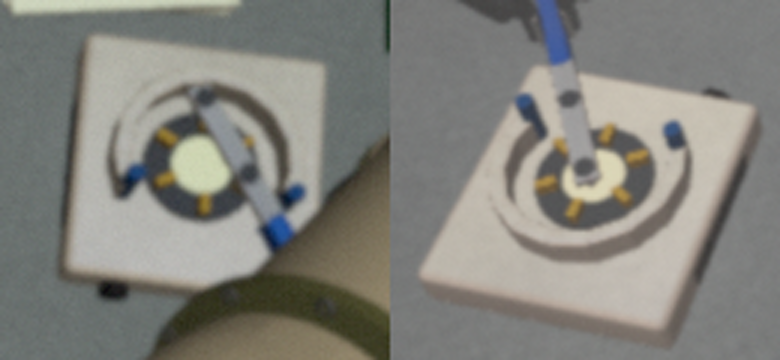

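The front lug is at crop (205,205), against (209,203) before. That is 60°+5° of turn, as expected (q≈0.97), and the pins sit over gaps. Making the second stroke.

```bash
python3 - <<'E'
from h import *
z=seat(-34)
if z<.066:
    turn(-34,16,z,n=10)
    m0=current_moment()[2]
    for phi in np.arange(18,31,1.5):
        p,R=ringpose(phi,z); robot.servo_line(p,.05,attitude=R); robot.wait(.05); st(f"phi {phi:.1f}")
        if abs(current_moment()[2])>.9: print("HOME"); break
    robot.wait(.2); st()
E
```

```text
pre-seat 18.51 [ 0.4861 -0.2529  0.0753] F [-0.1  0.4 -2.3] M [-0.05  0.13 -0.09] w 0.0166
contact 20.51 [ 0.4861 -0.253   0.0574] F [-2.2  0.1  3.4] M [0.24 0.07 0.08] w 0.0167
seated 20.76 [ 0.4859 -0.2526  0.0583] F [ 0.8 -0.5 -3. ] M [-0.06 -0.05 -0.03] w 0.0169
phi -24 21.27 [ 0.4786 -0.2321  0.0584] F [ 0.5 -0.4 -2.5] M [ 0.08  0.05 -0.02] w 0.0171
phi -14 21.79 [ 0.4749 -0.211   0.0584] F [ 0.6  0.7 -2.6] M [ 0.24 -0.09  0.15] w 0.0168
phi -4 22.31 [ 0.4748 -0.1893  0.0584] F [-0.2  1.3 -1.7] M [0.33 0.01 0.23] w 0.017
phi 6 22.82 [ 0.4785 -0.168   0.0584] F [-0.4  1.4 -1.5] M [0.4  0.04 0.23] w 0.017
phi 16 23.34 [ 0.486  -0.1475  0.0585] F [ 0.5  1.4 -2.3] M [ 0.45 -0.03  0.28] w 0.0164
phi 18.0 23.64 [ 0.4879 -0.1435  0.0585] F [ 0.3  1.6 -2.9] M [ 0.37 -0.04  0.31] w 0.0171
phi 19.5 23.94 [ 0.4895 -0.1405  0.0585] F [ 1.2  1.7 -3. ] M [ 0.36 -0.07  0.24] w 0.0166
phi 21.0 24.24 [ 0.4911 -0.1376  0.0584] F [ 1.8  1.4 -3.4] M [ 0.34 -0.12  0.23] w 0.0167
phi 22.5 24.54 [ 0.4927 -0.1348  0.0584] F [ 2.2  1.7 -2.7] M [ 0.37 -0.16  0.24] w 0.017
phi 24.0 24.84 [ 0.4943 -0.1323  0.0584] F [-0.4 -1.6 -2.9] M [-0.11  0.17  0.45] w 0.0168
phi 25.5 25.14 [ 0.4951 -0.131   0.0584] F [-2.7 -5.7 -1.5] M [-1.27  0.91  1.24] w 0.0166
HOME
 25.34 [ 0.4951 -0.1311  0.0584] F [-4.5 -5.2 -1.8] M [-1.21  0.87  1.27] w 0.017
```

The stop was felt at φ≈24°, as predicted. Unseating and laying the spanner back on the mat.

```bash
python3 - <<'E'
from h import *
import cv2
p,R=ringpose(21,.0584);robot.servo_line(p,.04,attitude=R)
robot.servo_line(ringpose(21,.14)[0],.12); st("up")
robot.reach(*pose(SP,YS,.12)); st()
robot.servo_line(pose(SP,YS,.02)[0],.12); robot.wait(.1);f0=current_force()[2]
for z in(.012,.009,.0075,.0065,.0055):
    robot.servo_line(pose(SP,YS,z)[0],.03); robot.wait(.05)
    if current_force()[2]-f0>3: break
st("placed")
hand.set_gripper(.05); robot.wait(.2); st("open")
robot.servo_line(pose(SP,YS,.15)[0],.12)
robot.reach([.232,.58,.231],rot(YS)) ; st("clear")
fr={n:cams.grab_frame(n) for n in("top","scene")}
im=lambda n,u,v:fr[n]["pixels"][v:v+110,u:u+120,::-1]
cv2.imwrite("pics/end.png",cv2.resize(np.vstack([np.hstack([im("top",135,105),im("scene",260,180)]),np.hstack([im("top",328,70),im("scene",52,190)])]),None,fx=2.7,fy=2.7,interpolation=2))
E
```

```text
up 26.57 [ 0.4908 -0.137   0.1394] F [ 0.3  0.5 -3.1] M [ 0.03  0.12 -0.04] w 0.0169
 28.25 [0.4511 0.3177 0.1202] F [ 0.4  0.5 -1.9] M [-0.03  0.06  0.02] w 0.0167
placed 30.7 [0.4504 0.3194 0.0068] F [-0.3 -0.8  2.4] M [-0.02  0.45  0.01] w 0.0169
open 31.32 [0.4503 0.3194 0.0065] F [-0.5  0.1  0.2] M [ 0.05 -0.03 -0.07] w 0.0496
clear 33.98 [0.2337 0.5787 0.2309] F [-0.3  0.4  0.2] M [-0.03 -0.01  0.04] w 0.05
```

View pics/end.png

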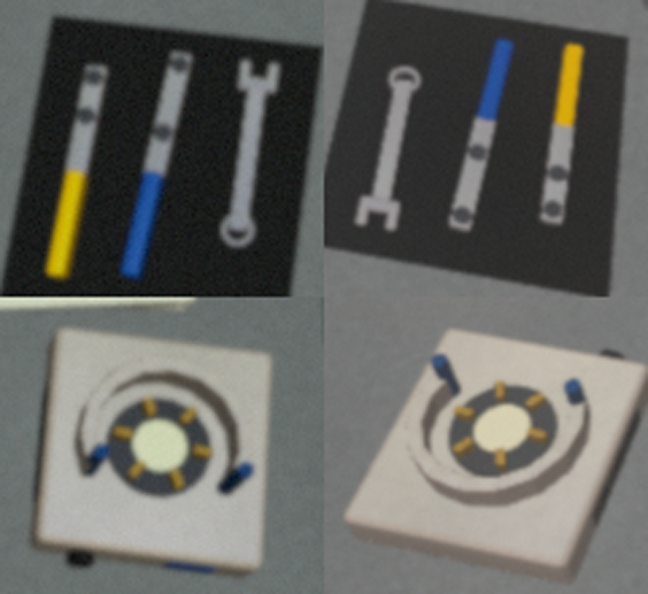

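The spanner lies flat on the mat where it started, at (155,165). The ring's lower-left lug is at (137,470), about 42–45° clockwise of image-down, which is consistent with home. The gripper is clear.

```bash
python3 -c "
from bench import *
print(ticket.sign_off(),current_clock())"
```

```text
the job is handed in; nothing more can be done
the job is handed in; nothing more can be done
```

The ring was turned home against its stop in two strokes, the blue spanner is back flat, pins down, on the mat and released, and the job was handed in at about 34 s; the sign-off returned no verdict.

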